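Set the cereal dispenser's window dial to 7 and lock it

ROBOT

A 6-joint arm with a two-finger parallel gripper is mounted at the origin on the work surface. World frame = base frame: x ahead of the robot, y to its left, z up, the work surface at z = 0. Lengths are in m, angles in rad, forces in N, time in s.
With the tool pointing down it reaches from about 0.25 to 0.775 m from the base axis. Payload 4 kg.
Tool frame: the origin (TCP) lies midway between the tips of the shut fingers; the grasp point (between the pads) lies 19 mm behind it; z points along the fingers, x is the direction in which the jaws open and shut, and the axes are right-handed (so a half turn about z gives the same grasp; the last joint's range is limited). The gripper opens to 94 mm and grips with 3 to 60 N. Pads are 16 mm wide; open, the fingers measure 119 mm over their backs; the gripper's body (75 mm by 177 mm) begins 78 mm behind the grasp point.
Start: joints at [-1.349, 0.087, 1.371, -0, 1.684, -0.103], TCP at [0.176, -0.521, 0.206] pointing down, gripper open.
Joint ranges: [-3.1, 3.1], [-0.76, 2.03], [0.27, 2.55], [-1.08, 4.22], [0.17, 2.65], [-2.57, 2.57]. Speed limits (rad/s): [2.79, 2.79, 3.14, 3.14, 3.14, 3.14].

INTERFACE

Orientations are given as [roll, pitch, yaw] about the fixed x, y, z axes, in that order (R = Rz(yaw) Ry(pitch) Rx(roll)).
In Python, from bench import robot, eyes, close_job gives the robot as it stands.
- The arm moves only by the shell command python3 -m jog 'ROWS'. ROWS is JSON, a list of rows, each a list of 3 entries, a list of its own where there are three numbers: the turn, a rotation vector about the tool's x, y, z in degrees, then the shift along the tool's x, y, z in mm, then the closure, from -1 (fully open) to 1 (shut). In form: [[[wx, wy, wz], [x, y, z], claw], ...]. A call has 1 to 5 rows; each row is the pose to reach, as a shift and turn from the pose commanded when the call began, along the tool's axes at that moment; what a row does not reach only later rows make up. A row lasts 1/10 s, in which the tool goes at most 50 mm and 8.59 degrees, less where a joint would pass 70% of its speed; a pose out of reach is approached as far as the arm can. A call with a gripper value outside its range is refused whole. The fingers move at their own pace and stop on an object; the grip force is fixed at half the most. Time passes only in rows, so rows that repeat a pose let the fingers close. It gives the time, the measured TCP pose, the force and the opening at its end, in the units of the state.
- robot.get_obs(): the state, without advancing time (a new reading comes with each control period).
- eyes.snapshot(name): name is "scene" or "top" or "wrist"; returns (picture, depth): 480x640x3 uint8, red, green, blue; 480x640 float32, m along the optical axis (not along the pixel's ray), 0 where there is no reading.
- eyes.camera_params(name): a dict with "mtx" (3x3 intrinsics, pixels), "world_to_cam" (4x4, takes a point from world to camera coordinates). Camera axes: x right, y up, looking along -z (the intrinsics and any distortion apply to the point x, -y, -z); pixel columns grow to the right and rows downward; lengths in m; the calibration is good to about 2 mm. A picture is of the moment at which its call begins: read the wrist's pose just before it. camera_params takes no time and is no camera call; for the wrist camera it gives the pose at the moment of the call.
- close_job(): hands the job in, once; it reports no verdict.
The state is a dict: "time": time; "joint_positions": joint angles; "qvel": joint speeds; "joint_torque": joint torques, N m; "tool_pos": TCP position; "ee_rot": TCP orientation; "wrist_force": force on the tool from outside, world axes, zero at the start; "wrist_torque": the same for the moment, N m; "width": finger opening in m.
Only numpy, scipy, OpenCV 4.12 (cv2) and the standard library are available. Lean on these libraries where they do the work, as an engineer would, in place of code of your own. Each camera call takes 0.05 s, during which the arm holds its last target. There are 200 camera calls.

TASK

Turn the cereal dispenser's number drum until the 7 stands in the middle of its little window, by pressing a fingertip on the rubber pad and carrying it round, and take the finger off. Then slide the small lock tab fully home against its stop, so that the dispenser is left locked with the 7 centred. Work gently: the plastic cracks if pushed with more than 25 N, and leave the breakfast things around it where they are.

Things in the scene. Friction and masses are not known exactly. Their poses are not given: they have to be found in the camera images.
- dispenser: Fixed countertop cereal dispenser, placed and turned differently each time. Origin on the table top under the dial's axis; z up, x away from the robot (at yaw 0), y to the left. White console 60 mm high, x -147 to +90, y -90 to +90 mm; its flat grey top has a 100 mm round opening about the axis, through which a rubber pad rises, and a small window.
- dial_center (a point): Point on the dial's upright axis, level with the console's top (60 mm above the table). The black rubber pad is round about this axis: flat top of 34 mm radius, sides flaring to 49 mm radius below. It has no grip for fingers: a fingertip pressed on its top off the axis and carried round in a circle takes the number drum along by friction.
- pad_rest (a point): Fixed point on the axis 76 mm above the table: the usual height of the pad's top. The pad's real top at rest lies anywhere up to 8 mm above or below it, differs each time and is not measured: feel for it. The pad gives on a spring, 5 N per mm, 12 mm at most. At 22 mm from the axis a press of 8 N surely drives the drum (bearing drag 0.09 N m); pressed much less it slips.
- portion_drum (a joint): Angle of number drum and pad, rad, growing counter-clockwise seen from above. Black figures 0 to 9 on white, 16 mm high, one every 0.6283 rad; figure n is centred in the window at n x 0.6283 (the 7 at 4.398). Ends at -0.15 and 5.80. Starts between 0 and 5. No clicks; it stays where it is left.
- hopper_top (a point): Top middle of the hopper tower, 112 mm wide and 271 mm high, that stands left of the console (dispenser x +15, y +220 mm); its chute, 100 to 150 mm above the table, reaches forward to x -110 mm. Keep clear of it.
- window (a point): Middle of the small window in the console's top, 66 mm from the dial's axis on the side away from the robot (dispenser +x), 20 mm (x) by 34 mm (y); figures have their heads to +x, upright to one who looks from the robot.
- lock_tip (a point): Top middle of the lock tab: a grey block 24 mm (dispenser x) by 12 mm (y), 22 mm high, on the console's front strip, 115 mm from the dial's axis on the robot's side. It slides along dispenser +y only, pushed on its -y side, with about 2.5 N of drag. Its stop is a low white block, 12 mm high, at the +y end of its track.
- lock_tab (a joint): Travel of the lock tab along dispenser +y, m: 0 fully open, 0.050 fully home at its stop; it starts between 0 and 0.012 and stays where it is left.
- bowl: White plastic bowl, 124 mm wide, 55 mm high, loose, in front of the hopper tower; leave alone. Origin under its centre.
- butter_dish: Round blue ceramic butter dish, 70 mm wide, 34 mm high, loose, beyond the console; leave alone. Origin under its centre.
- egg_cup: White porcelain egg cup, 48 mm wide, 55 mm high, loose, right of the console; leave alone. Origin under its centre.
- spoon: Steel spoon, 170 mm long, lying right of the console; leave alone.
- pitcher: Glass juice pitcher, 90 mm wide and a handle, 170 mm high, loose, on the left; leave alone. Origin under its centre.
- mug: White mug, 76 mm wide, 90 mm high, loose, on the right; leave alone. Origin under its centre.
- jam_jar: Jam jar, 64 mm wide, 85 mm high, loose, on the right; leave alone. Origin under its centre.

How it is judged:
On the way, in this order (a step that is already met when the one before it is completed fails the run):
1. the 7 stands in the middle of the window, the fingers are off the dispenser and the lock tab is still open (value of joint portion_drum between 4.2682 and 4.5282 rad and value of joint lock_tab below 0.02 m and contact force between the fingers and dispenser below 0.3 N), for 0.3 s.
2. the lock tab is slid home (value of joint lock_tab above 0.0455 m), for 0.1 s.
At the end, for the whole second after the job is handed in: The drum rests with the 7 centred in the window (4.398 within 0.13 rad, about 8.5 mm at the figures) and the lock tab rests at its stop (travel above 45.5 mm of 50), both still (value of joint portion_drum between 4.2682 and 4.5282 rad and value of joint lock_tab above 0.0455 m and velocity of joint lock_tab below 0.005 m/s and velocity of joint portion_drum between -0.03 and 0.03 rad/s); the robot touches nothing.
It fails at once if the dispenser is pushed with more than 25 N (contact force between any of the fingers, the arm and dispenser above 25 N).
It fails at once if one of the loose breakfast things is shifted by more than 25 mm (distance of any of bowl, butter_dish, egg_cup, spoon, pitcher, mug, jam_jar from where it was at the start of the episode above 0.025 m).
It also fails if it takes over 72 s, if anything falls off the work surface, if the arm or the gripper's body presses on something with over 40 N, if the wrist force passes 120 N, or if a joint passes its speed limit or range.

## Working session

There is one attempt and no reset: what is moved stays moved. The work goes in short steps, Python scripts to look and compute and a shell command to move; the robot and the scene stay as the last step left them, time stands still between calls to the robot, and variables do not carry over. Pictures are saved under pics/ and viewed, about 8 in all and at most 12, crops included, and the job is handed in when it is done.

```bash
mkdir -p pics; ls
python3 - <<'E'
from bench import robot, eyes
import cv2, numpy as np
o=robot.get_obs(); print(o)
for n in ("scene","top"):
    p,d=eyes.snapshot(n); np.savez("%s.npz"%n,p=p,d=d,**eyes.camera_params(n))
    cv2.imwrite("pics/%s0.png"%n,p[:,:,::-1])
E
```

```text
pics
{'time': 0.0, 'joint_positions': array([-1.34909170e+00,  8.79528109e-02,  1.37222929e+00, -6.86361106e-06,
        1.68360839e+00, -1.03099899e-01]), 'qvel': array([ 0.00103246,  0.00016996, -0.00029268,  0.00070572, -0.00138397,
        0.00033104]), 'joint_torque': array([ 4.67444006e-04, -3.40181065e+01, -3.02423894e+01,  7.16978568e-02,
        3.29866132e-02, -1.70162416e-04]), 'tool_pos': array([ 0.17539056, -0.52070861,  0.20431805]), 'ee_rot': array([-3.14137324e+00,  2.18686596e-03, -1.24599233e+00]), 'wrist_force': array([-0.19686662,  0.01397789,  0.62685047]), 'wrist_torque': array([ 0.01985722, -0.00679427, -0.03463654]), 'width': 0.09405144525569281}
```

View pics/top0.png

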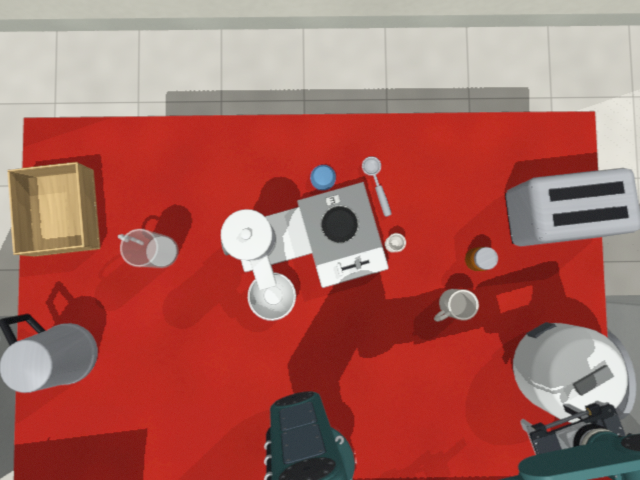

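View pics/scene0.png

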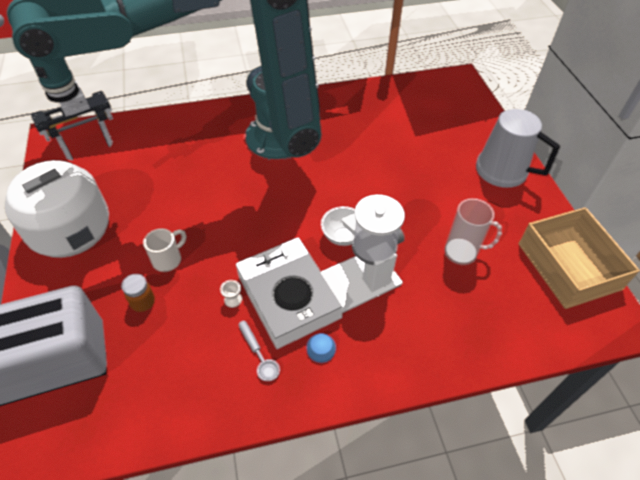

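The top view shows the dial at about (340,224), the window at about (333,201) and the lock tab at about (355,265), with the window showing perhaps a 3. Next I measure and enlarge.

```bash
cat > h.py <<'E'
import numpy as np
def ray(u,v,c,z=None,d=None):
    K=c["mtx"];W=np.linalg.inv(c["world_to_cam"])
    r=np.array([(u-K[0,2])/K[0,0],-(v-K[1,2])/K[1,1],-1.])
    w=W[:3,:3]@r;o=W[:3,3]
    s=d if d is not None else (z-o[2])/w[2]
    return o+s*w
def pix(P,c):
    q=c["world_to_cam"]@np.r_[P,1]; K=c["mtx"]
    return K[0,0]*q[0]/-q[2]+K[0,2], K[1,1]*-q[1]/-q[2]+K[1,2]
E
python3 - <<'E'
import numpy as np,cv2
from h import *
c=dict(np.load("top.npz"));p=c["p"];d=c["d"]
for n,u,v in [("dial",340,224),("win",333,201),("lock",355,265),("cFL",321,287),("cFR",388,269),("cBL",298,200),("cBR",364,183)]:
    print(n,ray(u,v,c,z=.06).round(3),ray(u,v,c,d=d[v,u]).round(3))
# pad: dark pixels
m=((p.max(2)<45)).astype(np.uint8); m[:, :300]=0;m[:,380:]=0;m[:195]=0;m[250:]=0
n,l,s,ce=cv2.connectedComponentsWithStats(m);k=1+s[1:,4].argmax();print(s[k],ce[k],ray(*ce[k],c,z=.072))
# console top-surface pixels by height
H=np.array([[ray(u,v,c,d=d[v,u]) for u in range(290,400)] for v in range(170,300)])
t=(abs(H[...,2]-.06)<.006)&(H[...,0]>.3)
P=H[t][:,:2].astype(np.float32);print(len(P),cv2.minAreaRect(P), np.median(H[t][:,2]))
cr=cv2.resize(p[165:300,285:405,::-1],None,fx=4.4,fy=4.4,interpolation=cv2.INTER_CUBIC);cv2.imwrite("pics/crop1.png",cr)
E
```

```text
dial [ 0.631 -0.075  0.06 ] [ 0.63  -0.074  0.068]
win [ 0.692 -0.058  0.06 ] [ 0.693 -0.058  0.053]
lock [ 0.523 -0.112  0.06 ] [ 0.522 -0.111  0.079]
cFL [ 0.467 -0.023  0.06 ] [ 0.466 -0.023  0.   ]
cFR [ 0.511 -0.198  0.06 ] [ 0.512 -0.207 -0.001]
cBL [0.696 0.034 0.06 ] [0.696 0.034 0.059]
cBR [ 0.739 -0.14   0.06 ] [ 0.75  -0.146  0.002]
[323 207  34  31 203] [340.32512315 219.8226601 ] [ 0.64045778 -0.07527894  0.072     ]
5387 ((0.6001850366592407, -0.0646582543849945), (0.24297547340393066, 0.31713947653770447), 17.35382652282715) 0.060642794414397905
```

View pics/crop1.png

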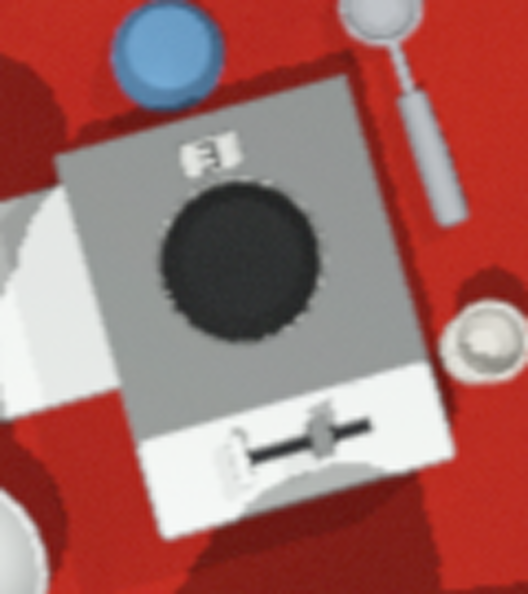

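The crop shows console corners at BL (57,157), BR (348,75), FR (455,457) and FL (163,538). The window is at (211,154) showing a "3", the pad at (241,261), the tab at (321,430) and its stop at about (235,457).

```bash
cat >> h.py <<'E'
from scipy.spatial.transform import Rotation as Ro
def go(o,P,yaw):
    R=Ro.from_euler('xyz',o["ee_rot"]); T=Ro.from_euler('xyz',[np.pi,0,yaw])
    print("turn",np.degrees((R.inv()*T).as_rotvec()).round(1),"shift",(R.inv().apply(np.array(P)-o["tool_pos"])*1000).round(1))
E
python3 - <<'E'
from h import *
from bench import robot,eyes
c=dict(np.load("top.npz"))
f=lambda u,v,z:ray(285+u/4.4-.4,165+v/4.4-.4,c,z=z)
loc=np.array([[90,90],[90,-90],[-147,-90],[-147,90]])/1e3
W=np.array([f(u,v,.06)[:2] for u,v in [(57,157),(348,75),(455,457),(163,538)]])
a=loc[:,0]+1j*loc[:,1]; w=W[:,0]+1j*W[:,1]
k=((w-w.mean())*np.conj(a-a.mean())).sum(); yaw=np.angle(k); s=abs(k)/(abs(a-a.mean())**2).sum()
t=w.mean()-np.exp(1j*yaw)*a.mean()
print("center",t,"yaw",yaw,"scale",s,"res",abs(w-t-np.exp(1j*yaw)*a)*1e3)
L=lambda P:(complex(P[0],P[1])-t)*np.exp(-1j*yaw)
for n,u,v,z in[("pad",241,261,.072),("win",211,154,.06),("tab",321,430,.082),("stop",235,457,.072)]:print(n,L(f(u,v,z))*1e3)
np.save("pose.npy",[t.real,t.imag,yaw])
o=robot.get_obs(); go(o,[.55,-.1,.25],yaw)
c=eyes.camera_params("wrist");Wc=np.linalg.inv(c["world_to_cam"]);R=Ro.from_euler('xyz',o["ee_rot"])
print(c["mtx"],R.inv().apply(Wc[:3,3]-o["tool_pos"]),R.inv().apply(-Wc[:3,2]),R.inv().apply(Wc[:3,1]))
E
```

```text
center (0.6319262530130686-0.07433360238301005j) yaw 0.25622061076229147 scale 0.9990541977793584 res [1.13100528 0.96393589 0.52768725 0.41426557]
pad (-1.6279234093805182+2.196279755393496j)
win (66.20381810486306+1.1795089766349736j)
tab (-110.25746366873979-15.233097248852975j)
stop (-111.96927612288754+36.77531116078757j)
turn [ -0.1   0.1 -86.1] shift [-279.3 -489.3  -44.9]
[[419.98492375   0.         318.20138965]
 [  0.         419.98492375 237.48260346]
 [  0.           0.           1.        ]] [-0.00025072 -0.07906189 -0.17947841] [-0.00176226  0.26979787  0.96291537] [-1.34018311e-04 -9.62916918e-01  2.69798055e-01]
```

```bash
cat >> h.py <<'E'
def D(x,y,z):  # dispenser mm -> world
    cx,cy,q=np.load("pose.npy"); e=np.exp(1j*q)*(x+1j*y)/1e3
    return [cx+e.real,cy+e.imag,z]
def loc(P):
    cx,cy,q=np.load("pose.npy"); e=(complex(P[0]-cx,P[1]-cy))*np.exp(-1j*q)*1e3
    return np.round([e.real,e.imag],1)
YT=np.load("pose.npy")[2]-np.pi/2
E
python3 -c "
from h import *
from bench import robot
import math
go(robot.get_obs(),D(20*math.cos(1.92),20*math.sin(1.92),.14),YT)"
```

```text
turn [-0.   0.1  3.9] shift [-296.5 -569.6   65.1]
```

```bash
python3 -m jog '[[[0,0,3.9],[-23,-44,0],1],[[0,0,3.9],[-46,-88,0],1],[[0,0,3.9],[-69,-132,0],1],[[0,0,3.9],[-92,-176,0],1],[[0,0,3.9],[-114,-219,0],1]]'; python3 -c "
from h import *
from bench import robot
import math
go(robot.get_obs(),D(20*math.cos(1.92),20*math.sin(1.92),.14),YT)"
```

```text
time: 0.6
tool_pos: [0.3475, -0.3415, 0.205]
ee_rot: [3.141, 0.001, -1.314]
wrist_force: [0.5, 0.3, 0.5]
width: 0.0577
turn [0. 0. 0.] shift [-205.1 -336.    65.1]
```

```bash
python3 -m jog '[[[0,0,0],[-24,-42,0],1],[[0,0,0],[-48,-84,0],1],[[0,0,0],[-72,-126,0],1],[[0,0,0],[-96,-168,0],1],[[0,0,0],[-120,-210,0],1]]'; python3 -m jog '[[[0,0,0],[-24,-42,0],1],[[0,0,0],[-48,-84,0],1],[[0,0,0],[-72,-110,20],1],[[0,0,0],[-78,-115,40],1],[[0,0,0],[-78,-115,40],1]]'; python3 -c "
from h import *
from bench import robot
import math
go(robot.get_obs(),D(20*math.cos(1.92),20*math.sin(1.92),.1),YT)"
```

```text
time: 1.1
tool_pos: [0.5202, -0.1722, 0.205]
ee_rot: [3.141, 0.0, -1.314]
wrist_force: [0.4, -0.7, 0.1]
width: 0.0174
time: 1.6
tool_pos: [0.6091, -0.0671, 0.1607]
ee_rot: [3.134, 0.004, -1.311]
wrist_force: [-0.6, 0.0, -0.2]
width: 0.0003
turn [0.4 0.2 0.2] shift [ -5.7 -13.9  60.6]
```

```bash
python3 -m jog '[[[0,0,0],[0,0,30],1],[[0,0,0],[0,0,30],1]]'
cat > look.py <<'E'
from h import *
from bench import robot,eyes
import cv2,sys
o=robot.get_obs();c=eyes.camera_params("wrist");p,d=eyes.snapshot("wrist")
np.savez("w.npz",p=p,d=d,**c)
cv2.imwrite("pics/%s.png"%sys.argv[1],p[::-1,::-1,::-1]) # turned half round so the figures are upright
print(o["time"],o["tool_pos"].round(4),loc(o["tool_pos"]),o["wrist_force"].round(1))
print("dial px(flipped)",[np.round(639*(i==0)+479*(i==1)-q,1) for i,q in enumerate(pix(D(0,0,.06),c))],"win",[np.round(639*(i==0)+479*(i==1)-q,1) for i,q in enumerate(pix(D(66,0,.06),c))])
E
python3 look.py w1;python3 -c "
from h import *
from bench import robot
import math
go(robot.get_obs(),D(20*math.cos(1.92),20*math.sin(1.92),.1),YT)"
```

```text
time: 1.8
tool_pos: [0.6081, -0.0696, 0.1319]
ee_rot: [3.134, 0.003, -1.315]
wrist_force: [-0.8, -0.4, -0.4]
width: 0.0005
1.8 [ 0.6081 -0.0696  0.1319] [-21.8  10.6] [-0.8 -0.4 -0.4]
dial px(flipped) [np.float64(302.0), np.float64(263.1)] win [np.float64(300.6), np.float64(376.3)]
turn [ 0.2  0.1 -0. ] shift [ -8.7 -14.3  33.9]
```

View pics/w1.png

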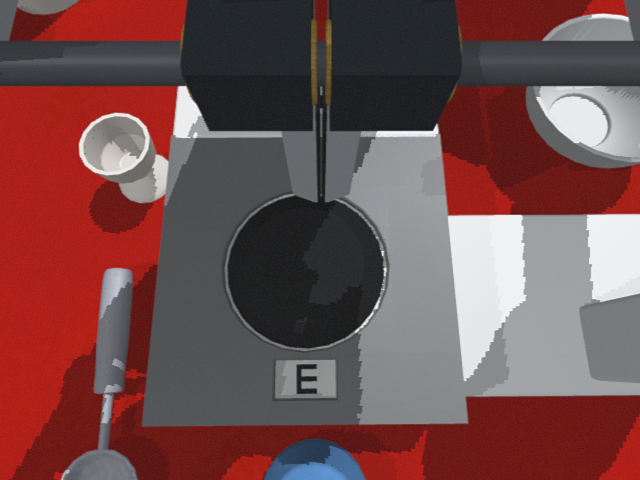

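The view (+x at the bottom) shows the "3", upside down, centred at (307,379) in the window centred at (306,379), and the opening centred at (307,271). So the drum is at about 1.885 rad and needs about +144°. My dial estimate is 1–3 mm off, so I correct it. I read the pad depth as a guide only.

Run:
```python
from h import *
import math
from bench import robot
q=np.load("pose.npy");P=D(1,2.5,0);np.save("pose.npy",[P[0],P[1],q[2]])
c=dict(np.load("w.npz"))
for u,v in [(270,260),(300,300),(340,310),(200,250),(420,250)]:
    U,V=639-u,479-v;print((u,v),ray(U,V,c,d=c["d"][V,U]).round(4))
go(robot.get_obs(),D(20*math.cos(1.92),20*math.sin(1.92),.095),YT)
```

```text
(270, 260) [ 0.6368 -0.0923  0.0687]
(300, 300) [ 0.6549 -0.0689  0.0673]
(340, 310) [ 0.6546 -0.0451  0.0667]
(200, 250) [ 0.6398 -0.1375  0.0597]
(420, 250) [ 0.6056 -0.0061  0.0607]
turn [ 0.2  0.1 -0. ] shift [-11.2 -15.3  38.9]
```

```bash
python3 -m jog '[[[0,0,0],[-6,-8,15],1],[[0,0,0],[-11,-15,30],1],[[0,0,0],[-11,-15,45],1],[[0,0,0],[-11,-15,50],1],[[0,0,0],[-11,-15,53],1]]';python3 -m jog '[[[0,0,0],[0,0,0],1],[[0,0,0],[0,0,0],1],[[0,0,0],[0,0,0],1]]'; python3 -c "
from h import *
from bench import robot
o=robot.get_obs();print(o['tool_pos'],loc(o['tool_pos']),o['wrist_force'])"
```

```text
time: 2.35
tool_pos: [0.6218, -0.0548, 0.081]
ee_rot: [3.139, 0.001, -1.314]
wrist_force: [-0.2, 0.3, 0.4]
width: 0.0004
time: 2.65
tool_pos: [0.623, -0.0551, 0.0834]
ee_rot: [-3.14, -0.001, -1.314]
wrist_force: [0.6, -0.6, -0.6]
width: 0.0003
[ 0.62295308 -0.05509417  0.08340691] [-4.8 18.4] [ 0.61893694 -0.55068984 -0.59714334]
```

```bash
python3 -m jog '[[[0,0,0],[2,0,3],1],[[0,0,0],[2,0,6],1],[[0,0,0],[2,0,8],1],[[0,0,0],[2,0,10],1],[[0,0,0],[2,0,10],1]]';for i in 1 2; do python3 -m jog '[[[0,0,0],[0,0,1],1],[[0,0,0],[0,0,1],1]]';done; python3 -m jog '[[[0,0,0],[0,0,1],1],[[0,0,0],[0,0,1],1]]'
```

```text
time: 3.15
tool_pos: [0.6227, -0.0568, 0.0719]
ee_rot: [3.141, 0.0, -1.314]
wrist_force: [0.4, -0.6, 0.5]
width: 0.0006
time: 3.35
tool_pos: [0.623, -0.0568, 0.0714]
ee_rot: [3.142, -0.0, -1.314]
wrist_force: [-0.4, 0.1, 0.4]
width: 0.0004
time: 3.55
tool_pos: [0.6229, -0.0568, 0.0704]
ee_rot: [3.141, -0.0, -1.314]
wrist_force: [-0.3, -0.7, 0.3]
width: 0.0005
time: 3.75
tool_pos: [0.6229, -0.0568, 0.0693]
ee_rot: [3.141, 0.0, -1.314]
wrist_force: [0.6, 0.2, -0.2]
width: 0.0005
```

```bash
python3 -m jog '[[[0,0,0],[-3,0,0],1],[[0,0,0],[-3,0,1],1],[[0,0,0],[-3,0,1],1]]';for i in 1 2 3; do python3 -m jog '[[[0,0,0],[0,0,0.7],1],[[0,0,0],[0,0,0.7],1]]'|grep -E "pos|force";done
```

```text
time: 4.05
tool_pos: [0.6222, -0.0536, 0.0685]
ee_rot: [-3.141, 0.0, -1.314]
wrist_force: [-0.1, -0.2, -0.4]
width: 0.0
tool_pos: [0.6223, -0.0537, 0.0681]
wrist_force: [0.2, 1.6, 2.1]
tool_pos: [0.6224, -0.0537, 0.0677]
wrist_force: [-2.1, 1.1, 4.1]
tool_pos: [0.6224, -0.0537, 0.0673]
wrist_force: [-1.9, 1.6, 5.9]
```

```bash
python3 -m jog '[[[0,0,0],[0,0,1],1],[[0,0,0],[0,0,2],1],[[0,0,0],[0,0,2],1]]'
python3 - <<'E'
from h import *
from bench import robot
o=robot.get_obs();l=loc(o["tool_pos"]);r=np.hypot(*l);f=np.arctan2(l[1],l[0]);print(l,r,np.degrees(f))
R=Ro.from_euler('xyz',o["ee_rot"])
P0=np.array(D(*l,0))
for k in range(1,21):
    a=f+np.radians(8*k);rr=20.
    print(8*k,(R.inv().apply(np.array(D(rr*np.cos(a),rr*np.sin(a),0))-P0)*1e3).round(1)[:2])
E
```

```text
time: 4.95
tool_pos: [0.6226, -0.0536, 0.0665]
ee_rot: [-3.14, -0.0, -1.314]
wrist_force: [-3.0, 2.1, 10.4]
width: 0.0008
[-4.8 19.9] 20.470710783946902 103.56105240071726
8 [1.3 2.6]
16 [2.5 5.1]
24 [4.  7.4]
32 [5.9 9.5]
40 [ 8.  11.3]
48 [10.4 12.8]
56 [12.9 13.9]
64 [15.6 14.7]
72 [18.3 15.2]
80 [21.1 15.2]
88 [23.9 14.8]
96 [26.6 14.1]
104 [29.1 13. ]
112 [31.5 11.5]
120 [33.7  9.7]
128 [35.6  7.7]
136 [37.1  5.4]
144 [38.4  2.9]
152 [39.3  0.2]
160 [39.8 -2.5]
```

```bash
python3 -m jog '[[[0,0,0],[1.3,2.6,0.2],1],[[0,0,0],[2.5,5.1,0.2],1],[[0,0,0],[4,7.4,0.2],1],[[0,0,0],[5.9,9.5,0.2],1],[[0,0,0],[8,11.3,0.2],1]]'; python3 -m jog '[[[0,0,0],[0,0,0],1]]'; python3 look.py w2
python3 - <<'E'
import cv2
p=cv2.imread("pics/w2.png");cv2.imwrite("pics/w2c.png",cv2.resize(p[180:480,180:440],None,fx=2,fy=2))
E
```

```text
time: 5.45
tool_pos: [0.6163, -0.0628, 0.0669]
ee_rot: [-3.133, 0.0, -1.313]
wrist_force: [1.0, 4.8, 8.2]
width: 0.0005
time: 5.55
tool_pos: [0.6161, -0.0633, 0.0669]
ee_rot: [-3.134, 0.0, -1.314]
wrist_force: [1.9, 4.8, 7.9]
width: 0.0005
5.55 [ 0.6161 -0.0633  0.0669] [-13.5  12.2] [1.9 4.8 7.9]
dial px(flipped) [np.float64(293.4), np.float64(214.2)] win [np.float64(290.6), np.float64(360.3)]
```

View pics/w2c.png

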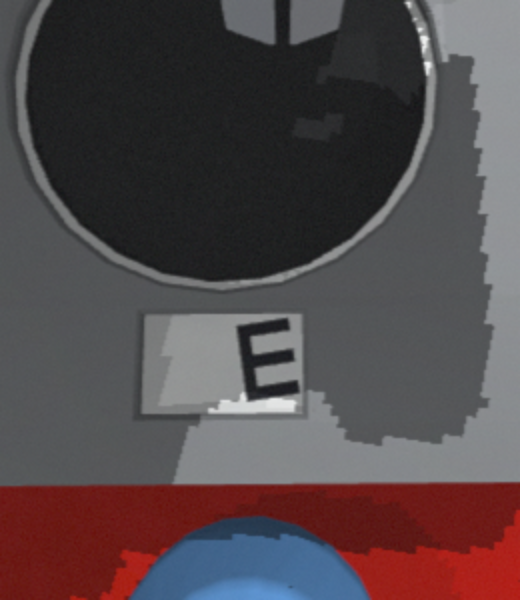

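The figure 3 moved only about 9 mm (0.14 rad) for about 31° of finger travel, so it slipped. I press harder and at a larger radius.

```bash
cat > arc.py <<'E'
from h import *
from bench import robot
import sys
o=robot.get_obs();l=loc(o["tool_pos"]);r=np.hypot(*l);f=np.arctan2(l[1],l[0]);print(l,r.round(1),np.degrees(f).round(1),o["wrist_force"].round(1),o["time"])
z=float(sys.argv[1]) if len(sys.argv)>1 else r
for k in range(0,11):
    a=f+np.radians(8*k); p=np.array([z*np.cos(a)-r*np.cos(f),z*np.sin(a)-r*np.sin(f)])
    print(8*k,np.round([-p[1],-p[0]],1))
E
python3 -m jog '[[[0,0,0],[-1.5,1.5,1],1],[[0,0,0],[-2.7,3,2],1],[[0,0,0],[-2.7,3,3],1],[[0,0,0],[-2.7,3,3],1]]'; python3 arc.py
```

```text
time: 6.0
tool_pos: [0.6153, -0.0628, 0.0661]
ee_rot: [-3.128, -0.005, -1.314]
wrist_force: [5.2, 2.2, 10.4]
width: -0.0002
[-14.1  12.8] 19.0 137.8 [ 5.2  2.2 10.4] 6.0
0 [-0. -0.]
8 [2.1 1.6]
16 [4.4 3. ]
24 [6.8 4. ]
32 [9.4 4.6]
40 [12.1  4.9]
48 [14.7  4.8]
56 [17.3  4.4]
64 [19.9  3.6]
72 [22.3  2.4]
80 [24.5  1. ]
```

```bash
python3 -m jog '[[[0,0,0],[0,0,-4],1],[[0,0,0],[0,0,-8],1],[[0,0,0],[0,0,-8],1],[[0,0,0],[0,0,-8],1]]'; python3 arc.py|head -1; python3 -m jog '[[[0,0,0],[-5,-5,0],1],[[0,0,0],[-8,-10,0],1],[[0,0,0],[-8,-10,0],1],[[0,0,0],[-8,-10,0],1]]'; python3 arc.py | head -1
```

```text
time: 6.4
tool_pos: [0.6091, -0.0628, 0.0681]
ee_rot: [3.14, 0.0, -1.314]
wrist_force: [0.1, -0.2, 1.3]
width: 0.0004
[-20.1  14.5] 24.8 144.2 [ 0.1 -0.2  1.3] 6.4
time: 6.8
tool_pos: [0.6173, -0.0519, 0.0686]
ee_rot: [3.141, 0.0, -1.313]
wrist_force: [-0.2, 1.0, -0.6]
width: 0.0007
[-9.5 22.9] 24.8 112.5 [-0.2  1.  -0.6] 6.8
```

```bash
python3 -m jog '[[[0,0,0],[0,0,1.5],1],[[0,0,0],[0,0,3],1],[[0,0,0],[0,0,4.5],1],[[0,0,0],[0,0,5.5],1],[[0,0,0],[0,0,5.5],1]]'; python3 arc.py 24
```

```text
time: 7.3
tool_pos: [0.6177, -0.052, 0.0664]
ee_rot: [-3.14, -0.0, -1.314]
wrist_force: [-4.0, 1.9, 9.9]
width: 0.0004
[-9.1 22.7] 24.5 111.8 [-4.   1.9  9.9] 7.3
0 [ 0.4 -0.2]
8 [1.9 2.8]
16 [3.7 5.6]
24 [6.  8.1]
32 [ 8.5 10.3]
40 [11.4 12.1]
48 [14.4 13.4]
56 [17.6 14.4]
64 [21.  14.8]
72 [24.3 14.8]
80 [27.6 14.4]
```

```bash
python3 -m jog '[[[0,0,0],[1.4,2.2,1],1],[[0,0,0],[2.8,4.3,2],1],[[0,0,0],[4.4,6.5,2.5],1],[[0,0,0],[6.3,8.4,2.5],1],[[0,0,0],[8.5,10.3,2.5],1]]'; python3 arc.py 25
```

```text
time: 7.8
tool_pos: [0.613, -0.0609, 0.0659]
ee_rot: [-3.131, 0.001, -1.313]
wrist_force: [0.5, 6.3, 11.8]
width: 0.0006
[-15.9  15.3] 22.1 136.1 [ 0.5  6.3 11.8] 7.8
0 [-2.   2.1]
8 [0.6 4.4]
16 [3.6 6.2]
24 [6.8 7.6]
32 [10.1  8.6]
40 [13.6  9. ]
48 [17.1  9. ]
56 [20.5  8.5]
64 [23.9  7.6]
72 [27.1  6.2]
80 [30.   4.3]
```

```bash
cat > win.py <<'E'
from h import *
from bench import robot,eyes
import cv2
c=eyes.camera_params("wrist");p,d=eyes.snapshot("wrist");g=cv2.cvtColor(p,cv2.COLOR_RGB2GRAY).astype(np.float32)
for x in np.arange(79,53,-1.3):
    s=""
    for y in np.arange(20,-20.1,-.8):
        u,v=pix(D(x,y,.058),c);q=cv2.getRectSubPix(g,(1,1),(u,v))[0,0]
        s+="#" if q<60 else ("+" if q<115 else " ")
    print(s)
E
python3 win.py
```

```text
++++++++++++++++++++
   ++ ++ ++++++++++++++++++++++++++++++++++++++++++
   +                          +++++++         +++++
   +                                           ++++
   +                                           ++++
   +                                           ++++
   +                                       +####+++
   +                                       +####+++
   +                                      +###+++++
++++                                      +###+++++
+++++                                     ###++++++
++++#                                    +######+++
++++#+                                    ++####+++
++++##+                                        ++++
++++###                                        ++++
++++###+                                       ++++
++++####                                       ++++
++++####+                                      ++++
+++++++++++++++++++++++++++++++++++++++++++++++++++
+++++++++++++++++++++++++++++++++++++++++++++++++++
```

```bash
python3 -m jog '[[[0,0,0],[2,2,0.5],1],[[0,0,0],[4.4,3.8,1],1],[[0,0,0],[7,5,1.5],1],[[0,0,0],[9.7,5.8,1.5],1],[[0,0,0],[12.4,6.1,1.5],1]]'; python3 arc.py 25; python3 win.py
```

```text
time: 8.35
tool_pos: [0.6104, -0.0747, 0.0652]
ee_rot: [-3.131, 0.0, -1.313]
wrist_force: [-0.4, 6.0, 13.9]
width: 0.0003
[-21.9   2.6] 22.1 173.2 [-0.4  6.  13.9] 8.35
0 [-0.3  2.9]
8 [3.1 3.1]
16 [6.6 2.8]
24 [10.  2.]
32 [13.3  0.7]
40 [16.3 -1. ]
48 [19.1 -3.1]
56 [21.5 -5.6]
64 [23.6 -8.4]
72 [ 25.3 -11.4]
80 [ 26.5 -14.7]
                                                  +
   + + ++++++++++++++++++++++++++++++++++++++++++++
   +                                            +++
   +                                            +++
   +                                           ++++
   +            ##         ##+                 ++++
++++            ##+        ##+                 ++++
++++            ##+        ##+                 ++++
++++            ##+        ##+                 ++++
++++            ###++++++++##+                 ++++
++++            ##############                 ++++
++++            +         +###                 ++++
++++                       ###                 ++++
++++                       ###+                ++++
++++                       ###+                ++++
++++                       ###+                ++++
++++                                           ++++
++++                                           ++++
+++++++++++++++++++++++++++++++++++++++++++++++++++
+++++++++++++++++++++++++++++++++++++++++++++++++++
```

```bash
python3 -m jog '[[[0,0,0],[3,0.6,0],1],[[0,0,0],[6,0.5,0],1],[[0,0,0],[9,-0.3,0],1],[[0,0,0],[11.8,-1.7,0],1],[[0,0,0],[14.5,-3.5,0],1]]'; python3 arc.py 25; python3 win.py
```

```text
time: 8.9
tool_pos: [0.6158, -0.0884, 0.0649]
ee_rot: [-3.135, 0.0, -1.313]
wrist_force: [-3.8, 5.4, 14.9]
width: 0.0006
[-20.1 -12. ] 23.4 -149.2 [-3.8  5.4 14.9] 8.9
0 [0.8 1.4]
8 [ 3.7 -0.6]
16 [ 6.2 -3. ]
24 [ 8.4 -5.7]
32 [10.2 -8.7]
40 [ 11.6 -11.9]
48 [ 12.5 -15.3]
56 [ 13.  -18.7]
64 [ 12.9 -22.2]
72 [ 12.4 -25.7]
80 [ 11.4 -29. ]
                                                   
  ++ +++++++++++++++++++++++++++++++++++++++ +     
  +++     ++++++++++                               
  ++                                               
++++                                               
++++                                      +#++     
++++                                      #####+   
++++                                     +##+ ++   
++++                                     ###       
++++                                     ##+       
++++                                    +##+++     
++++                                   +#######+   
++++                                       +####+++
++++                                           ++++
+++++                                          ++++
++++#+                                ####+++  ++++
++++##+                              +##########+++
++++##                                   ++#####+++
+++++++++++++++++++++++++++++++++++++++++++++++++++
+++++++++++++++++++++++++++++++++++++++++++++++++++
```

```bash
python3 -m jog '[[[0,0,0],[2,-1.5,0],1],[[0,0,0],[4,-3.3,0],1],[[0,0,0],[5.8,-5.3,0],1],[[0,0,0],[7.4,-7.5,0],1],[[0,0,0],[8.7,-9.9,0],1]]'; python3 -m jog '[[[0,0,0],[0,0,0],1],[[0,0,0],[0,0,0],1]]'|grep force; python3 arc.py 25; python3 win.py
```

```text
time: 9.45
tool_pos: [0.6267, -0.0955, 0.0648]
ee_rot: [-3.138, -0.001, -1.314]
wrist_force: [-6.9, 2.8, 15.9]
width: 0.0004
wrist_force: [-5.1, 2.1, 15.5]
[-11.1 -21.9] 24.6 -116.9 [-5.1  2.1 15.5] 9.65
0 [0.4 0.2]
8 [ 1.8 -3. ]
16 [ 2.7 -6.4]
24 [ 3.1 -9.8]
32 [  3.  -13.3]
40 [  2.4 -16.8]
48 [  1.4 -20.1]
56 [ -0.1 -23.3]
64 [ -2.  -26.2]
72 [ -4.3 -28.8]
80 [ -6.9 -31.1]
++++++++++++++++++++++++++++++++++++               
+++++++++++++++++++++++++++++++++++++++            
+++++                                              
++++                                               
++++            ##############+                    
++++            ##############+                ++++
++++            ###+                           ++++
++++            +##+                           ++++
+++++           +##+                           ++++
++++            +#############+                ++++
++++            +#############+                ++++
+++++                      +###                ++++
+++++                      +###                ++++
+++++                      +###                ++++
+++++            ++++##########                ++++
+++++           +##############                ++++
+++++            ++++++++                      ++++
+++++                                          ++++
+++++++++++++++++++++++++++++++++++++++++++++++++++
+++++++++++++++++++++++++++++++++++++++++++++++++++
```

```bash
python3 -m jog '[[[0,0,0],[1.5,-3,0],1],[[0,0,0],[2.4,-6.4,0],1],[[0,0,0],[2.8,-9.8,0],1],[[0,0,0],[2.7,-13.3,0],1],[[0,0,0],[2.1,-16.8,0],1]]';  python3 -m jog '[[[0,0,0],[0,0,0],1],[[0,0,0],[0,0,0],1]]'|grep force; python3 arc.py 25; python3 win.py
```

```text
time: 10.2
tool_pos: [0.6435, -0.0953, 0.065]
ee_rot: [-3.138, -0.005, -1.315]
wrist_force: [-5.6, -2.4, 14.3]
width: 0.0004
wrist_force: [-4.9, 0.1, 16.3]
[  5.5 -25.7] 26.3 -77.9 [-4.9  0.1 16.3] 10.4
0 [-1.3  0.3]
8 [-2.2 -3.1]
16 [-3.6 -6.3]
24 [-5.5 -9.2]
32 [ -7.7 -11.9]
40 [-10.3 -14.2]
48 [-13.2 -16.2]
56 [-16.4 -17.7]
64 [-19.7 -18.8]
72 [-23.1 -19.4]
80 [-26.6 -19.5]
+++++++++++++++++++++++++++++++++++++++++++++++++++
+++++++++++++++++++++++++++++++++++++++++++++++++++
+++++                                          ++++
++++                                           ++++
++++                                     ++    ++++
++++                                    +######++++
++++                                    #######++++
++++                                   +##+    ++++
+++++                                  ###+    ++++
++++                                   ###+     +++
++++                                  +#######+++++
++++                                  ##########+++
+++++                                +##+    ++++++
+++++                                ###+       +++
++++                                 ###        +++
+++++                               +########++++++
+++++                                ++#########+++
++++++                                     +++##+++
+++++++++++++++++++++++++++++++++++++++++++++++++++
+++++++++++++++++++++++++++++++++++++++++++++++++++
```

```bash
python3 -m jog '[[[0,0,0],[-2.2,-3.1,0],1],[[0,0,0],[-3.6,-6.3,0],1],[[0,0,0],[-5.5,-9.2,0],1],[[0,0,0],[-7.7,-11.9,0],1],[[0,0,0],[-10.3,-14.2,0],1]]';  python3 -m jog '[[[0,0,0],[0,0,0],1],[[0,0,0],[0,0,0],1]]'|grep force; python3 arc.py 25; python3 win.py
```

```text
time: 10.95
tool_pos: [0.6558, -0.0836, 0.0653]
ee_rot: [-3.136, -0.009, -1.315]
wrist_force: [-2.9, -4.5, 14.4]
width: 0.0002
wrist_force: [-2.6, -3.8, 14.1]
[ 20.2 -17. ] 26.4 -40.1 [-2.6 -3.8 14.1] 11.15
0 [-0.9  1.1]
8 [-3.7 -1. ]
16 [-6.8 -2.6]
24 [-10.1  -3.8]
32 [-13.5  -4.6]
40 [-17.   -4.8]
48 [-20.4  -4.6]
56 [-23.9  -3.8]
64 [-27.1  -2.7]
72 [-30.2  -1. ]
80 [-33.   1.]
+++++++++++++++++++++++++++++++++++++++++++++++++++
+++++++++++++++++++++++++++++++++++++++++++++++++++
+++++                                          ++++
++++                                           ++++
++++      ++###                                ++++
++++###########+                                +++
++++######++                                    +++
++++#                                           +++
++++#+                                          +++
++++#+     ++####                               +++
++++#############+                              +++
++++########++###+                             ++++
++++##+       +###                             ++++
++++###        ###                             ++++
++++###      ++###+                            ++++
++++###############                            ++++
++++##########++                               ++++
+++++#++                                       ++++
+++++++++++++++++++++++++++++++++++++++++++++++++++
+++++++++++++++++++++++++++++++    ++++++++++++++++
```

```bash
python3 -m jog '[[[0,0,0],[-3,-1.9,0],1],[[0,0,0],[-6,-3.5,0],1],[[0,0,0],[-9.2,-4.7,0],1],[[0,0,0],[-12.6,-5.5,0],1]]';  python3 -m jog '[[[0,0,0],[0,0,0],1],[[0,0,0],[0,0,0],1]]'|grep force; python3 arc.py 25; python3 win.py
```

```text
time: 11.6
tool_pos: [0.6588, -0.0704, 0.0655]
ee_rot: [-3.134, -0.01, -1.316]
wrist_force: [-1.3, -4.9, 13.5]
width: 0.0005
wrist_force: [-1.3, -5.0, 13.0]
[26.3 -4.7] 26.7 -10.1 [-1.3 -5.  13. ] 11.8
0 [-0.3  1.7]
8 [-3.8  1.3]
16 [-7.3  1.4]
24 [-10.7   2. ]
32 [-14.    3.1]
40 [-17.2   4.6]
48 [-20.    6.6]
56 [-22.6   8.9]
64 [-24.9  11.6]
72 [-26.7  14.5]
80 [-28.2  17.7]
+++++++++++++++++++++++++++++++++++++++++++++++++++
+++++++++++++++++++++++++++++++++++++++++++++++++++
+++++                                          ++++
++++                   +++++++++               ++++
++++                   +#############+         ++++
++++                   +++++#########+         ++++
++++                              ###          ++++
++++                              ###          ++++
++++                              ###          ++++
++++                              ###          ++++
++++                              ###          ++++
++++                              ###          ++++
++++                              ###          ++++
++++                              ##+          ++++
++++                             +##+          ++++
++++                              +++          ++++
++++                                           ++++
++++                                           ++++
+++++++++++++++++++++++++++++++++++++++++++++++++++
+++++++++++++++++   +++++++++++++++++++++++++++++++
```

The 7 is about 3.6 mm short of centre (~0.055 rad). I lift off and check, since the lateral spring-back may add a little.

```bash
python3 -m jog '[[[0,0,0],[0,0,-4],1],[[0,0,0],[0,0,-10],1],[[0,0,0],[0,0,-18],1],[[0,0,0],[0,0,-25],1],[[0,0,0],[0,0,-25],1]]'; python3 arc.py|head -1; python3 win.py; python3 look.py w3;  python3 - <<'E'
import cv2
p=cv2.imread("pics/w3.png");cv2.imwrite("pics/w3c.png",cv2.resize(p[180:480,180:440],None,fx=2,fy=2)[::-1,::-1])
E
```

```text
time: 12.35
tool_pos: [0.6562, -0.0663, 0.0857]
ee_rot: [-3.14, -0.001, -1.314]
wrist_force: [-0.1, -0.2, 0.4]
width: 0.0004
[24.6 -0.9] 24.6 -2.1 [-0.1 -0.2  0.4] 12.35
+++++++++++++++++++++++++++++++++++++++++++++++++++
+++++++++++++++++++++++++++++++++++++++++++++++++++
+++++                                          ++++
++++                   +++++++                 ++++
++++                   ##############+         ++++
++++                   +++#++########+         ++++
++++                              +##+         ++++
++++                              +##          ++++
++++                              ###          ++++
++++                              ###          ++++
++++                             +###          ++++
++++                             +##+          ++++
++++                             +##+          ++++
++++                             +##+          ++++
++++                             +##+          ++++
++++                              +++          ++++
++++                                           ++++
++++                                           ++++
+++++++++++++++++++++++++++++++++++++++++++++++++++
++++++++++       ++++++++++++++++++++++++++++++++++
12.4 [ 0.6559 -0.0663  0.085 ] [24.3 -0.8] [-0.3  0.4 -0. ]
dial px(flipped) [np.float64(321.0), np.float64(158.8)] win [np.float64(321.0), np.float64(280.6)]
```

View pics/w3c.png

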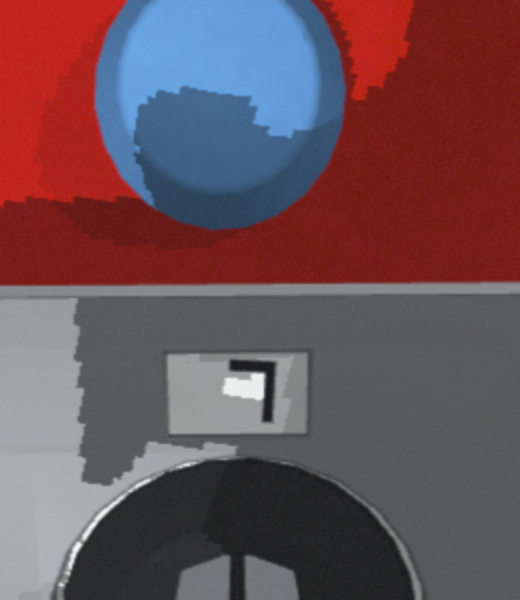

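The 7 is upright and about 3.3 mm right of the window's centre (252 vs 238 px), which is 0.05 rad short and within ±0.13. The finger is off. Now the lock tab.

```bash
python3 -m jog '[[[0,0,0],[0,0,-20],1],[[0,0,0],[12,35,-30],1],[[0,0,0],[26,75,-30],1],[[0,0,0],[40,115,-30],1],[[0,0,0],[51,139,-30],1]]'; python3 -m jog '[[[0,0,0],[0,0,0],1],[[0,0,0],[0,0,0],1],[[0,0,0],[0,0,0],1]]'; python3 look.py w4; python3 -c "
import cv2
p=cv2.imread('pics/w4.png')[::-1,::-1];cv2.imwrite('pics/w4.png',p)
from h import *
c=dict(np.load('w.npz'))
for n,P in [('tab',D(-115,-17,.082)),('tcp',D(-115,-52,.07)),('stop',D(-115,34,.072))]:print(n,pix(P,c))"
```

```text
time: 12.95
tool_pos: [0.5317, -0.1518, 0.114]
ee_rot: [3.14, 0.0, -1.315]
wrist_force: [0.1, -0.2, 1.3]
width: 0.0005
time: 13.25
tool_pos: [0.5349, -0.1504, 0.1144]
ee_rot: [-3.141, 0.0, -1.313]
wrist_force: [0.1, -0.2, -0.0]
width: 0.0007
13.25 [ 0.5349 -0.1504  0.1144] [-114.1  -51.5] [ 0.1 -0.2 -0. ]
dial px(flipped) [np.float64(419.3), np.float64(430.2)] win [np.float64(428.0), np.float64(581.9)]
tab (np.float64(255.35341014826963), np.float64(274.1637924386802))
tcp (np.float64(320.4202531316966), np.float64(266.75236902748964))
stop (np.float64(166.99742522584594), np.float64(267.6962463754627))
```

View pics/w4.png

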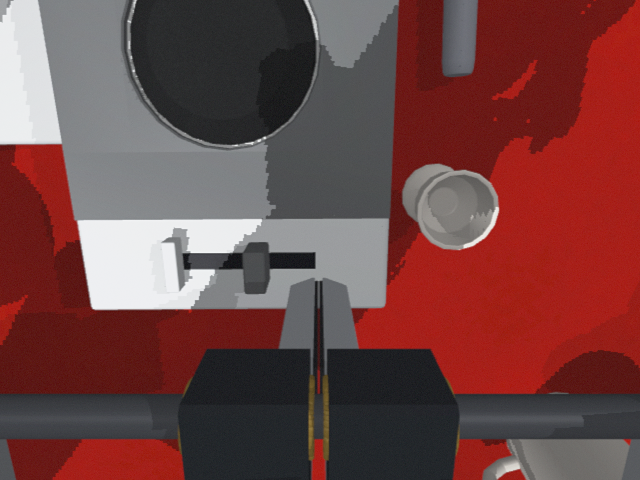

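```bash
python3 -m jog '[[[0,0,0],[0,0,12],1],[[0,0,0],[0,0,24],1],[[0,0,0],[0,0,36],1],[[0,0,0],[0,0,43],1],[[0,0,0],[0,0,43],1]]'; python3 arc.py|head -1; python3 -c "
from h import *
c=dict(np.load('w.npz'))
print(loc(ray(244,268,c,z=.082)),loc(ray(269,268,c,z=.082)),loc(ray(179,268,c,z=.072)))"
```

```text
time: 13.8
tool_pos: [0.5329, -0.1505, 0.0693]
ee_rot: [3.138, 0.002, -1.314]
wrist_force: [-0.8, 0.4, -0.3]
width: 0.0003
[-116.   -51.1] 126.8 -156.2 [-0.8  0.4 -0.3] 13.8
[-111.5  -11.1] [-111.5  -24.4] [-115.2   27.3]
```

```bash
for i in 1 2; do python3 -m jog '[[[0,0,0],[-4,0,0],1],[[0,0,0],[-8,0,0],1],[[0,0,0],[-12,0,0],1],[[0,0,0],[-16,0,0],1],[[0,0,0],[-20,0,0],1]]'|grep force; python3 arc.py|head -1;done
```

```text
wrist_force: [0.8, -1.7, -0.1]
[-114.7  -32.6] 119.2 -164.1 [ 0.8 -1.7 -0.1] 14.3
wrist_force: [0.6, -2.2, 1.7]
[-114.8  -11.8] 115.4 -174.1 [ 0.6 -2.2  1.7] 14.8
```

```bash
python3 -m jog '[[[0,0,0],[-3,0,0],1],[[0,0,0],[-6,0,0],1],[[0,0,0],[-9,0,0],1],[[0,0,0],[-12,0,0],1],[[0,0,0],[-14,0,0],1]]'|grep force; python3 arc.py|head -1; for i in 1 2; do python3 -m jog '[[[0,0,0],[-1,0,0],1],[[0,0,0],[-2,0,0],1],[[0,0,0],[-3,0,0],1],[[0,0,0],[-3,0,0],1]]'|grep force; python3 arc.py|head -1;done
```

```text
wrist_force: [1.2, -1.7, 2.1]
[-115.     2.4] 115.0 178.8 [ 1.2 -1.7  2.1] 15.3
wrist_force: [1.8, -6.0, 0.3]
[-115.     3.7] 115.1 178.2 [ 1.8 -6.   0.3] 15.7
wrist_force: [3.3, -11.7, -2.9]
[-115.     3.9] 115.1 178.1 [  3.3 -11.7  -2.9] 16.1
```

At its stop (force rises to 12 N with no motion). I back off, lift and check.

```bash
python3 -m jog '[[[0,0,0],[5,0,0],1],[[0,0,0],[15,0,0],1],[[0,0,0],[25,0,0],1],[[0,0,0],[35,0,-20],1],[[0,0,0],[35,0,-45],1]]'|grep force; python3 -m jog '[[[0,0,0],[0,-30,-15],1],[[0,0,0],[0,-60,-15],1],[[0,0,0],[0,-60,-15],1],[[0,0,0],[0,-60,-15],1]]'; python3 win.py; python3 look.py w5; python3 -c "
import cv2
p=cv2.imread('pics/w5.png')[::-1,::-1];cv2.imwrite('pics/w5.png',p)"
```

```text
wrist_force: [1.1, -0.1, 0.2]
time: 17.0
tool_pos: [0.5854, -0.1114, 0.1305]
ee_rot: [3.139, 0.002, -1.314]
wrist_force: [-0.2, 0.8, 0.4]
width: 0.0008
                                                   
  +++++++++++++++++++++++++++++++++++++++++++++    
  +++ +                                            
  +++                                              
  ++                    ++++                       
  ++                    #############+             
  ++                      ++++++++###+             
  ++                               ##              
  ++                               ##          ++  
  ++                              +##+         ++++
  ++                              +##+         ++++
  +++                             +##+         ++++
  ++                              +##+         ++++
  ++                              ###+         ++++
  ++                              +##+         ++++
  ++                              ###+         ++++
  ++                               ++          ++++
  +++                                          ++++
  ++++++++   +++++++++++++++  +++++++++++++++++++++
                              +++++++++++++++++++++
17.05 [ 0.5849 -0.1116  0.1306] [-55.9 -26.6] [ 0.3 -0.1  0. ]
dial px(flipped) [np.float64(364.6), np.float64(318.8)] win [np.float64(368.0), np.float64(441.3)]
```

View pics/w5.png

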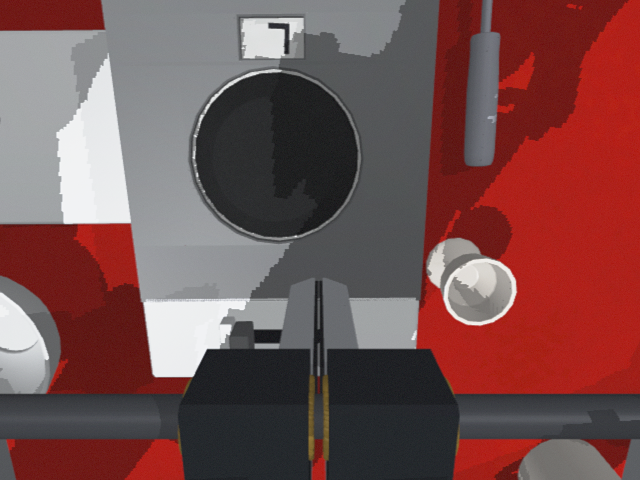

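The tab is against its stop at about (235,335). The 7 spans 269–290 in the window 238–305, about 4 mm (0.06 rad) from centre and in tolerance. The arm is clear.

```bash
python3 -c "
from bench import robot,close_job
o=robot.get_obs();print(o['time'],o['wrist_force'].round(2));print(close_job())"
```

```text
17.1 [-0.37  0.55  0.75]
the job is handed in; nothing more can be done
None
```

I turned the drum from 3 to 7 with a fingertip pressed on the pad, took the finger off, and slid the lock tab home. I handed the job in at 17.1 s; no verdict was reported.

- **Drum:** the last picture shows the 7 about 3–4 mm right of the window's centre. That is about 0.05–0.06 rad short of exact centre, against a tolerance of 0.13 rad. I left it there.
- **Lock tab:** it stopped moving while the push rose to about 12 N, and the last picture shows it against its stop.
- **Forces:** the highest I read was about 17.5 N while turning the drum, below the 25 N limit. Readings came only at the end of each move, so a brief peak in between would not show.
- **Surroundings:** the arm was clear of everything at the end. The last picture shows the egg cup, spoon handle and bowl edge apparently where they were. The pitcher, mug, jam jar and butter dish I did not check again at the end.
- **What went wrong:** the finger slipped on the pad, about half of its travel, so the first stroke was redone with more pressure. I read the figure in the window after each stroke rather than trusting the finger's angle.

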